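# Find the blind locating hole of a sandal-sole jig by feel

### The job

Take the orange-handled spring locating pin out of its wooden stand and, keeping it upright, touch its tip down on the black plate in the green jig's window at the end beside the yellow stripe. Slide the lightly pressed tip away from the stripe along the window's middle, weaving a few millimetres if need be, until it drops into the plate's unmarked hole, push the pin gently home until its collar lies flat on the plate, then let go; never shove or drag the tip hard, and leave everything else as it lies.

Things in the scene. Friction and masses are not known exactly. Their poses are not given: they have to be found in the camera images.
- locator: Spring locating pin, loose, about 140 g, upright in one of the stand's two places: orange handle 22 x 22 mm square, 50 mm tall, on a round steel collar 24 mm across, 6 mm thick, with a 10 mm steel pin below. Origin: centre of the collar's underside; z up along the handle (it spans z = 6 to 56 mm); x, y square to the handle's flat sides.
- plunger (a joint): How far the steel pin is pushed up into the handle, in m: 0 = fully out (16 mm below the collar), 0.010 = fully in. It springs: about 2 N starts it moving, then 0.5 N more for every mm (4.5 N at 5 mm, 7 N at 10 mm, where it comes up solid).
- tip (a point): Centre of the steel pin's nose, 16 mm below the locator's origin with the spring relaxed (moves with the spring). The pin is 10 mm across; its last 4 mm taper to a flat nose 4 mm across.
- stand: Fixed wooden block 60 (x) x 140 (y) x 30 mm (z), origin at the centre of its underside. Two 15 mm holes through it, 40 mm either side of its centre along its y axis: the locating pin stands in one and the hole punch in the other, their collars resting on its top.
- jig: Fixed sole jig, green frame 270 mm long (x -125 to +145 mm), 120 mm wide (y), 33 mm tall; origin on the table below the window's centre. The window, open at the top, is 120 mm long (x +-60), 40 mm wide (y +-20), 3 mm deep; its floor is a level, smooth, near-black steel plate. A yellow stripe crosses the frame beside the window's -x end.
- window (a point): Centre of the window on the plate's surface, 30 mm above the table; axes as the jig's, x pointing away from the yellow stripe. One blind hole in the plate, 12 mm across, 20 mm deep, is not measured: its centre is anywhere from x = -20 to +40 mm, within 2 mm of the middle line y = 0. Touch down between x = -50 and -38 mm, where there is no hole.
- punch: Bystander: hole punch, brass collar and round dark wooden handle up to 26 mm across, in the other place of the stand. Origin at its collar's underside; its handle's top is 62 mm above.
- sole_a: Bystander: natural leather-board sole, 5 mm thick, 250 x 88 mm, lying flat. Origin near its middle.
- sole_b: Bystander: dark brown sole of the same size, lying flat.
- last: Bystander: pale wooden shoe last, 230 mm long, 85 mm tall.
- oilcan: Bystander: small blue oil can, 60 mm across, 135 mm tall with its spout.
- pliers: Bystander: pliers with orange handles, 150 mm long, 14 mm thick, lying flat.
- hammer: Bystander: hammer lying flat.
- rivet_tin: Bystander: round metal tin of brass rivets, 80 mm across, 35 mm tall.

How it is judged:
By the outcome, as a careful person would: the job done as asked, in the order asked, and still so for the second after the job is handed in, with the robot touching nothing.
It also fails if it takes over 72 s, if anything falls off the work surface, if the arm or the gripper's body presses on something with over 40 N, if the wrist force passes 120 N, or if a joint passes its speed limit or range.

### The arm

A 6-joint arm with a two-finger parallel gripper is mounted at the origin on the work surface. World frame = base frame: x ahead of the robot, y to its left, z up, the work surface at z = 0. Lengths are in mm, angles in degrees, forces in N, time in s.
With the tool pointing down it reaches from about 350 to 850 mm from the base axis. Payload 8.1 kg.
Tool frame: the origin (TCP) lies at the very end of the fingers, on their centre line; the grasp point (between the pads) lies r.tcp_to_grasp behind it (r.tcp_to_grasp is the distance from the TCP to the grasp point, in mm); z points along the fingers, y is the line along which they close (so a half turn about z gives the same grasp; the last joint's range is limited). The gripper opens to 85 mm and grips with 20 to 120 N. Pads are 22 mm wide; open, the fingers measure 114 mm over their backs; the gripper's body (76 mm by 85 mm) begins 54 mm behind the grasp point. The pads swing forward as they close: fully open they stand 13 mm farther back than shut.
Start: joints at [70.164, 7.471, 85.268, -0, 87.261, -4.893], TCP at [154.69, 579.721, 231.292] pointing down, gripper open.
Joint ranges: [-169.43, 169.43], [-51.17, 129.36], [1.28, 143.12], [-76.62, 256.62], [0, 156.53], [-152.29, 152.29]. Speed limits (degrees/s): [136.94, 136.94, 159.86, 180, 180, 180].

### API

Orientations are given as [roll, pitch, yaw] about the fixed x, y, z axes, in that order (R = Rz(yaw) Ry(pitch) Rx(roll)).
In Python, from bench import r gives the robot as it stands.
- The arm moves only by the shell command python3 -m handwheel 'ROWS' [OPENING] [FORCE]. ROWS is JSON, a list of rows, each a list of 4 numbers: the shift along the tool's x, y, z in m, then the turn about the tool's z in degrees. A call has 1 to 10 rows; each row shifts and turns the commanded pose from where the row before left it, along the tool's axes as they then stand; what a row does not reach is not made up. A row lasts 1/10 s, in which the tool goes at most 50 mm and 8.59 degrees, less where a joint would pass 70% of its speed; a pose out of reach is approached as far as the arm can. A call is refused whole if a number of a shift passes 0.05 or a number of a turn 8.59, either way. A call with a gripper value outside its range is refused whole. OPENING is the finger opening in m, from 0 to 0.0854, set as the call begins (- or left out, the last holds). The fingers move at their own pace and stop on an object; FORCE is the grip in N (left out, the last holds). Time passes only in rows, so rows that do not move let the fingers close. It gives the time, the measured TCP pose, the force, the opening and the grip force at its end, in the units of the state.
- r.sense(): the state, without advancing time (a new reading comes with each control period).
- r.snapshot(name): name is "side" or "top"; returns the picture (420x560x3 uint8, red, green, blue); there is no depth.
- r.camera_params(name): a dict with "fx", "fy", "cx", "cy" (pixels), "R" (3x3) and "t" (3): a world point X has camera coordinates R X + t. Camera axes: x right, y down, z forward; pixel columns grow to the right and rows downward; lengths in mm; the calibration is good to about 2 mm. A picture is of the moment at which its call begins. camera_params takes no time and is no camera call.
- r.hand_in(): hands the job in; it is judged then, once.
The state is a dict: "time": time; "joint_pos": joint angles; "qd": joint speeds; "joint_efforts": joint torques, N m; "tool_pos": TCP position; "tcp_rot": TCP orientation; "ft_force": force on the tool from outside, world axes, zero at the start; "wrist_torque": the same for the moment, N m; "finger_gap": finger opening in mm; "grip_force": force on a finger pad.
Only numpy, scipy, OpenCV 4.12 (cv2) and the standard library are available. Lean on these libraries where they do the work, as an engineer would, in place of code of your own. Each camera call takes 0.05 s, during which the arm holds its last target. There are 200 camera calls.

## Working session

There is one attempt and no reset: what is moved stays moved. The work goes in short steps, Python scripts to look and compute and a shell command to move; the robot and the scene stay as the last step left them, time stands still between calls to the robot, and variables do not carry over. Pictures are saved under pics/ and viewed, at most 10 in all, crops included, and the job is handed in when it is done.

```bash
mkdir -p pics; ls
python3 - <<'E'
from bench import r
import cv2,json
for n in("top","side"):
    cv2.imwrite(f"pics/{n}0.png",r.snapshot(n)[:,:,::-1]); p=r.camera_params(n); print(n,{k:(v.tolist() if hasattr(v,'tolist') else v) for k,v in p.items()})
print(r.sense(),r.tcp_to_grasp)
E
```

```text
pics
top {'fx': 532.4493946848469, 'fy': 532.4493946848469, 'cx': 278.11966069356373, 'cy': 213.48030780459067, 'R': [[0.018162491450530477, -0.9998291069856763, -0.0034468432709986807], [-0.9770416144944606, -0.017016419089503215, -0.2123679001813313], [0.21227295506108854, 0.007224839485816504, -0.9771837054740716]], 't': [41.024976623178745, 522.5703849391635, 1567.6274482668728]}
side {'fx': 409.97817825776195, 'fy': 409.97817825776195, 'cx': 280.298431781008, 'cy': 212.5477827934342, 'R': [[0.7184261300403915, -0.6955981546366868, -0.002665134372297731], [-0.36541371638016934, -0.37414007843801, -0.8523450108891544], [0.5918924831051833, 0.6133208042879645, -0.5229731154382076]], 't': [-347.6858521260694, 248.48454098363732, 816.9835933518161]}
{'time': 0.1, 'joint_pos': array([ 7.01652235e+01,  7.51036421e+00,  8.53237762e+01, -1.64640905e-03,
        8.72627506e+01, -4.89303489e+00]), 'qd': array([ 0.07757395, -0.07229863, -0.14147032,  0.00681521,  0.06536081,
        0.01996846]), 'joint_efforts': array([ 2.05461292e-03, -5.70942986e+01, -5.01946056e+01, -2.75325993e-05,
        7.91585364e-03,  4.10918778e-05]), 'tool_pos': array([154.51781355, 579.23782693, 230.34663124]), 'tcp_rot': array([-1.79903322e+02, -6.62598810e-03,  1.65058333e+02]), 'ft_force': array([0.48871236, 0.45525902, 0.23927925]), 'wrist_torque': array([ 0.00738193, -0.03155386, -0.00110018]), 'grip_force': 0.0, 'finger_gap': 85.08827569078619} 18.700000000000003
```

View pics/top0.png

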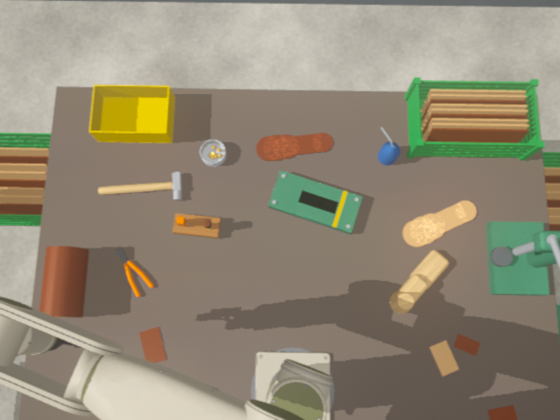

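View pics/side0.png

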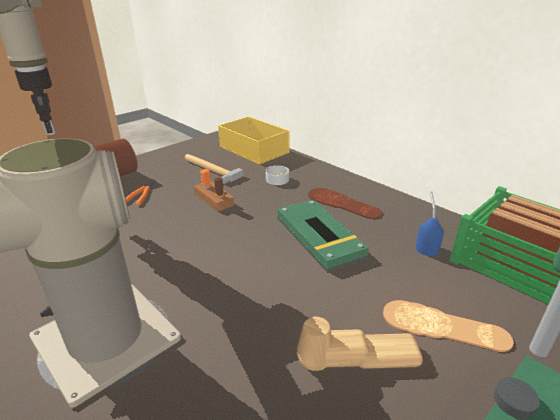

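Top view: the orange handle is at about (181,220) in the stand at (197,225), with the punch to its right. The jig window is at (319,202) and the stripe at (341,209), so jig +x points image-left. In the side view the handle is at (205,178), the punch at (219,186) and the window at (321,230).

```bash
cat > h.py <<'E'
from bench import r
import cv2,numpy as np
P={n:r.camera_params(n) for n in("top","side")}
def ray(n,u,v):
    p=P[n];R=np.array(p["R"]);t=np.array(p["t"])
    d=R.T@np.array([(u-p["cx"])/p["fx"],(v-p["cy"])/p["fy"],1]);return -R.T@t,d/np.linalg.norm(d)
def onz(n,u,v,z):
    c,d=ray(n,u,v);return c+d*(z-c[2])/d[2]
def proj(n,X):
    p=P[n];q=np.array(p["R"])@X+np.array(p["t"]);return q[0]/q[2]*p["fx"]+p["cx"],q[1]/q[2]*p["fy"]+p["cy"]
def tri(a,b):
    (c1,d1),(c2,d2)=ray("top",*a),ray("side",*b)
    s=np.linalg.lstsq(np.c_[d1,-d2],c2-c1,rcond=None)[0]
    A,B=c1+s[0]*d1,c2+s[1]*d2;return (A+B)/2,np.linalg.norm(A-B)
def blobs(n,img,lo,hi,box,amin=8):
    x0,y0,x1,y1=box;h=cv2.cvtColor(img,cv2.COLOR_RGB2HSV)
    m=cv2.inRange(h,lo,hi);k=np.zeros_like(m);k[y0:y1,x0:x1]=m[y0:y1,x0:x1]
    N,l,s,c=cv2.connectedComponentsWithStats(k)
    out=[]
    for i in range(1,N):
        if s[i,4]>=amin:
            pts=np.argwhere(l==i)[:,::-1].astype(np.float32)
            out.append((c[i].round(2),s[i].tolist(),cv2.minAreaRect(pts),pts))
    return out
E
python3 - <<'E'
from h import *
T=cv2.imread("pics/top0.png")[:,:,::-1].copy();S=cv2.imread("pics/side0.png")[:,:,::-1].copy()
for nm,lo,hi,bt,bs in(("orange",(3,190,140),(14,255,255),(165,205,230,245),(190,160,240,215)),
  ("black",(0,0,0),(180,255,45),(295,185,345,220),(300,205,345,250)),
  ("yellow",(22,150,100),(35,255,255),(325,185,355,235),(310,230,360,252)),
  ("green",(55,80,40),(95,255,255),(260,165,370,240),(270,195,375,270))):
    for n,I,b in(("top",T,bt),("side",S,bs)):
        for o in blobs(n,I,lo,hi,b): print(nm,n,*o[:2],[np.round(x,1) for x in o[2]])
a=cv2.resize(T[160:250,160:370],None,fx=3.6,fy=3.6,interpolation=cv2.INTER_CUBIC)
b=cv2.resize(S[160:270,190:370],None,fx=4,fy=4,interpolation=cv2.INTER_CUBIC)[:270]
c=np.zeros((594,756,3),np.uint8);c[:324]=a[:324,:756];c[324:324+270,:720]=b
cv2.imwrite("pics/c1.png",c[:,:,::-1])
E
```

```text
orange top [184.22 221.67] [184, 219, 2, 7, 9] [array([184.5, 222. ]), array([6., 1.]), np.float64(90.0)]
black side [322.12 229.86] [306, 218, 32, 24, 238] [array([321.3, 229.2]), array([35. ,  9.7]), np.float64(42.3)]
yellow top [339.52 208.47] [333, 191, 14, 36, 145] [array([339.5, 208.5]), array([ 3.8, 37.3]), np.float64(18.4)]
yellow side [334.24 242.16] [315, 235, 40, 14, 96] [array([334.5, 242.1]), array([ 2.8, 40.8]), np.float64(72.9)]
green top [303.  197.7] [269, 171, 73, 56, 1973] [array([305.1, 198.2]), array([65.1, 38.1]), np.float64(18.0)]
green top [348.87 212.44] [337, 193, 25, 40, 490] [array([349.2, 212.4]), array([14.2, 38. ]), np.float64(17.7)]
green side [319.69 232.14] [278, 200, 90, 68, 2287] [array([321.3, 231.8]), array([93.3, 43.1]), np.float64(45.0)]
```

View pics/c1.png

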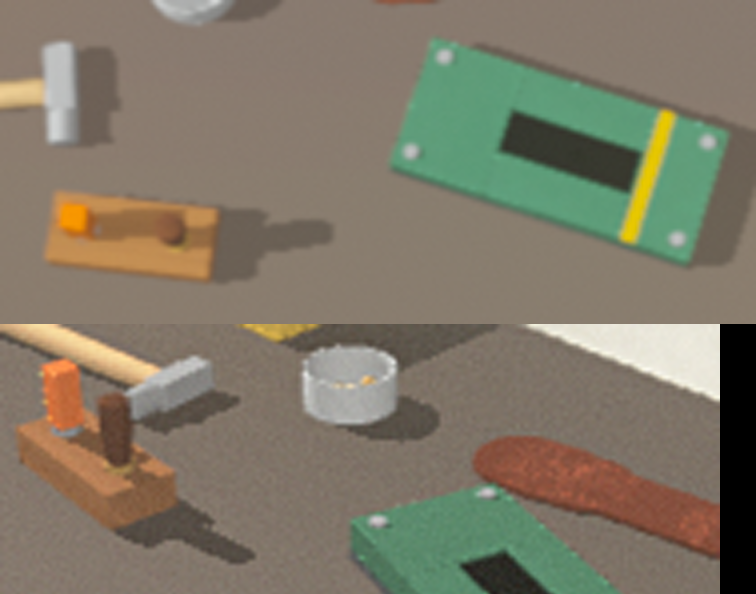

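The handle's top face is at crop (72,218), which is about px (180,220.5). Its sides are nearly parallel to the stand. The window's dark quad and the stripe are clear. Next I tune the masks and triangulate.

Run:
```python
from h import *
T=cv2.imread("pics/top0.png")[:,:,::-1].copy();S=cv2.imread("pics/side0.png")[:,:,::-1].copy()
g={}
for nm,lo,hi,bt,bs in(("handle",(3,215,215),(22,255,255),(170,210,200,232),(195,165,212,195)),
  ("wood",(5,110,60),(19,255,255),(165,205,230,245),(190,160,240,215)),
  ("black",(0,0,0),(180,110,80),(295,186,342,217),(300,214,343,247)),
  ("yellow",(22,150,100),(35,255,255),(325,185,355,235),(310,230,360,252))):
    for n,I,b in(("top",T,bt),("side",S,bs)):
        for o in blobs(n,I,lo,hi,b,20):
            print(nm,n,o[0],o[1],[np.round(x,1) for x in o[2]]);g[nm,n]=o
for k in("black","yellow"): print(k,tri(g[k,"top"][0],g[k,"side"][0]))
for z,k in((30,"black"),(33,"yellow"),(30,"wood"),(86,"handle")):
    if (k,"top") in g:
        o=g[k,"top"];q=np.array([onz("top",*p,z)[:2] for p in cv2.boxPoints(o[2])])
        c=onz("top",*o[0],z); w,h=np.linalg.norm(q[1]-q[0]),np.linalg.norm(q[2]-q[1])
        e=(q[1]-q[0]) if w>h else q[2]-q[1]
        print(k,c.round(1),"len",w.round(1),h.round(1),"ang",np.degrees(np.arctan2(e[1],e[0])).round(1))
for k in("black","yellow"): print(k,"side",onz("side",*g[k,"side"][0],30).round(1))
o=g.get(("handle","side"))
if o is not None:
    x,y,w,h,_=o[1]
    for v in(y+2,y+3,y+4):print("htop",tri((180,220.5),(204.8,v)))
```

```text
handle top [179.93 219.83] [177, 217, 7, 7, 46] [array([180., 220.]), array([6., 6.]), np.float64(90.0)]
wood top [196.44 225.23] [173, 213, 48, 25, 938] [array([196.4, 225.2]), array([46.3, 20.4]), np.float64(6.3)]
wood side [212.92 192.01] [194, 168, 40, 43, 857] [array([213.7, 190.7]), array([46.9, 27.9]), np.float64(37.3)]
black top [317.98 201.67] [299, 191, 38, 22, 409] [array([318. , 201.7]), array([37. , 10.8]), np.float64(18.4)]
black side [321.55 229.24] [305, 217, 34, 25, 343] [array([321.3, 229.2]), array([36.5, 11. ]), np.float64(42.3)]
yellow top [339.52 208.47] [333, 191, 14, 36, 145] [array([339.5, 208.5]), array([ 3.8, 37.3]), np.float64(18.4)]
yellow side [334.24 242.16] [315, 235, 40, 14, 96] [array([334.5, 242.1]), array([ 2.8, 40.8]), np.float64(72.9)]
black (array([567.36085746, -72.76003816,  28.10362507]), np.float64(0.8812488137567068))
yellow (array([ 544.37211853, -137.85732122,   31.30712422]), np.float64(5.291111333837239))
black [567.2 -72.9  30. ] len 34.6 115.2 ang -108.1
yellow [ 546.  -139.5   33. ] len 119.2 11.8 ang -18.2
wood [485.9 301.9  30. ] len 64.1 144.1 ang -95.5
handle [490.8 343.   86. ] len 18.0 18.3 ang -176.8
black side [564.7 -74.4  30. ]
yellow side [ 543.3 -135.5   30. ]
```

```bash
python3 -c "
from h import *
for b in((204.5,169.5),(205,171)): print(tri((180,220),b))
for X in((490.8,343,86),(490,342,36),(490,342,30)): print(proj('side',np.array(X)),proj('top',np.array(X)))"
python3 -m handwheel '[[-0.036,-0.013,0,0],[-0.04,-0.014,0,0],[-0.04,-0.014,0,0],[-0.04,-0.014,0,0],[-0.04,-0.015,0,0],[-0.04,-0.015,0,0],[-0.04,-0.015,0,0],[-0.04,-0.014,0,0],[-0.04,-0.014,0,0],[-0.03,-0.014,0,0]]' 0.05 40
```

```text
(array([489.49711044, 342.54908799,  87.94811415]), np.float64(0.8481211390935772))
(array([490.99093514, 343.57625305,  81.89488339]), np.float64(0.21633293623633618))
(np.float64(204.96159648733635), np.float64(169.8736754952868)) (np.float64(179.91712902163147), np.float64(219.82117606886638))
(np.float64(206.49653653566747), np.float64(184.3696291340254)) (np.float64(183.2101821372721), np.float64(223.3419483137752))
(np.float64(206.67956509207855), np.float64(186.04906463610155)) (np.float64(183.5551947668925), np.float64(223.71927834984135))
time: 1.1
tool_pos: [492.7, 341.2, 230.7]
tcp_rot: [-180.0, -0.0, 165.0]
ft_force: [-0.9, -0.1, -0.0]
finger_gap: 50.2
grip_force: 0.0
```

```bash
python3 -m handwheel '[[0,0,0.02,-4.7],[0,0,0.04,-4.7],[0,0,0.04,0],[0,0,0.02,0],[0,0,0,0],[0,0,0,0]]'
python3 - <<'E'
from h import *
A=r.snapshot("top");B=r.snapshot("side")
a=cv2.resize(A[185:245,150:230],None,fx=5,fy=5,interpolation=cv2.INTER_CUBIC)
b=cv2.resize(B[130:215,175:255],None,fx=5,fy=5,interpolation=cv2.INTER_CUBIC)
c=np.zeros((425,800,3),np.uint8);c[:300,:400]=a;c[:,400:]=b
cv2.imwrite("pics/c2.png",c[:,:,::-1])
X=r.sense()["tool_pos"];print(X,proj("top",X),proj("side",X))
E
```

```text
time: 1.7
tool_pos: [490.9, 342.9, 111.4]
tcp_rot: [-180.0, -0.0, 174.5]
ft_force: [0.5, 1.1, 0.5]
finger_gap: 49.9
grip_force: 0.0
[492.23269298 343.75603802 113.53088045] (np.float64(177.96614714586212), np.float64(217.4570992418169)) (np.float64(204.31896746619435), np.float64(161.53141107388325))
```

View pics/c2.png

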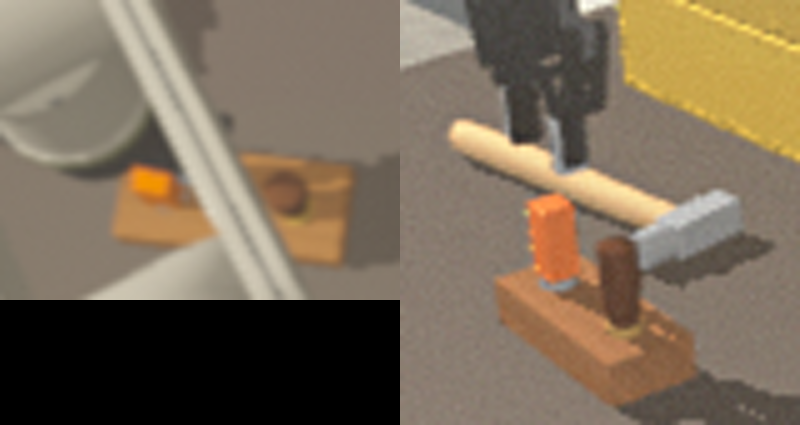

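The fingertips' midpoint is at side px (204,161), as predicted, and straddles the handle top at about (205.4,170.5). The alignment is good, so I descend to a TCP height of about 46 and grip.

```bash
python3 -m handwheel '[[0,0,0.015,0],[0,0,0.02,0],[0,0,0.02,0],[0,0,0.01,0],[0,0,0,0]]'; python3 -m handwheel '[[0,0,0,0],[0,0,0,0],[0,0,0,0],[0,0,0,0],[0,0,0,0],[0,0,0,0]]' 0.015 40
python3 - <<'E'
from h import *
A=r.snapshot("side");s=[r.sense() for _ in range(1)]
print(s[0]["tool_pos"],s[0]["ft_force"],s[0]["wrist_torque"],s[0]["finger_gap"],s[0]["grip_force"])
cv2.imwrite("pics/c3.png",cv2.resize(A[130:215,175:255],None,fx=5,fy=5,interpolation=cv2.INTER_CUBIC)[:,:,::-1])
E
```

```text
time: 2.3
tool_pos: [489.9, 342.4, 44.5]
tcp_rot: [-179.9, -0.1, 174.5]
ft_force: [-0.2, -0.4, -0.0]
finger_gap: 50.4
grip_force: 0.0
time: 2.9
tool_pos: [492.0, 343.6, 47.8]
tcp_rot: [179.9, 0.1, 174.5]
ft_force: [-0.1, -0.2, 6.0]
finger_gap: 22.0
grip_force: 41.6
[492.05892359 343.61536531  47.79554482] [0.45165131 0.08202192 7.28155018] [ 0.00192409  0.01364489 -0.00683815] 21.239748811261933 41.597245931625366
```

View pics/c3.png

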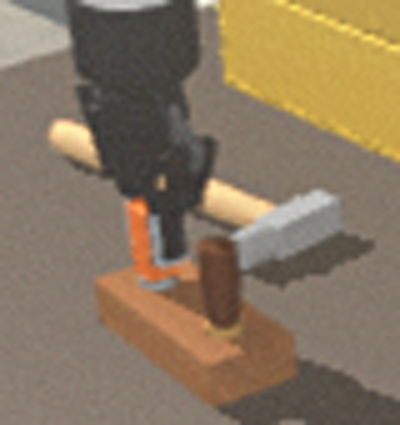

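The handle is held square with the gap at 22 mm and still seated. I lift it straight up, carry it over the punch to the stripe end, then turn so tool y runs along jig x.

```bash
python3 -m handwheel '[[0,0,-0.005,0],[0,0,-0.015,0],[0,0,-0.02,0],[0,0,-0.03,0],[0,0,-0.03,0],[0,0,-0.01,0],[0,0,0,0],[0,0,0,0]]'; python3 -m handwheel '[[-0.005,-0.02,0,0],[-0.01,-0.04,0,0],[-0.01,-0.045,0,0],[-0.01,-0.045,0,0],[-0.01,-0.045,0,0],[-0.01,-0.045,0,0],[-0.01,-0.045,0,0],[-0.01,-0.045,0,0],[-0.01,-0.045,0,0],[-0.01,-0.04,0,0]]';python3 -m handwheel '[[-0.007,-0.025,0,4.2],[-0.003,-0.01,0,4.2],[0,0,0,4.2],[0,0,0,0],[0,0,0,0]]'
python3 - <<'E'
from h import *
A=r.snapshot("side");B=r.snapshot("top");s=r.sense()
print(s["tool_pos"],s["ft_force"],s["wrist_torque"],s["finger_gap"],s["grip_force"])
c=np.zeros((550,800,3),np.uint8);c[:,:400]=cv2.resize(A[150:260,280:360],None,fx=5,fy=5,interpolation=cv2.INTER_CUBIC)
c[:450,400:]=cv2.resize(B[160:250,290:370],None,fx=5,fy=5,interpolation=cv2.INTER_CUBIC)
cv2.imwrite("pics/c4.png",c[:,:,::-1])
E
```

```text
time: 3.75
tool_pos: [490.4, 342.7, 155.1]
tcp_rot: [-180.0, -0.1, 174.5]
ft_force: [0.6, -0.1, -1.7]
finger_gap: 21.7
grip_force: 40.8
time: 4.75
tool_pos: [543.9, -81.2, 153.8]
tcp_rot: [180.0, -0.2, 174.4]
ft_force: [1.5, 0.6, -1.7]
finger_gap: 21.5
grip_force: 40.8
time: 5.25
tool_pos: [550.3, -114.7, 154.5]
tcp_rot: [-180.0, -0.2, 162.0]
ft_force: [-0.0, -0.1, -1.5]
finger_gap: 21.5
grip_force: 40.8
[ 550.7840613  -114.61175725  155.34933919] [-0.21409082 -0.25251083 -2.00243241] [-0.01914841 -0.07074102  0.05499155] 21.39023320949534 40.76521039009094
```

View pics/c4.png

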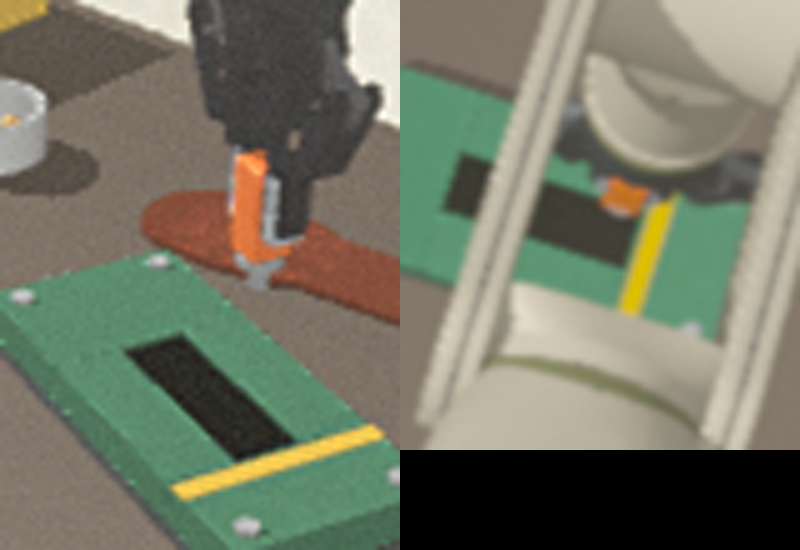

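The pin hangs upright, nose at crop (258,288), over the stripe end. I lower it close to the plate and measure the nose against the window.

```bash
python3 -m handwheel '[[0,0,0.015,0],[0,0,0.02,0],[0,0,0.02,0],[0,0,0.02,0],[0,0,0.01,0],[0,0,0,0],[0,0,0,0]]'
python3 - <<'E'
from h import *
A=r.snapshot("side");s=r.sense()
print(s["tool_pos"],s["ft_force"])
c=cv2.resize(A[195:255,295:360],None,fx=10,fy=10,interpolation=cv2.INTER_CUBIC)
W=np.array([566.5,-73.5,30]);e=np.array([.311,.950,0]);f=np.array([-.95,.311,0])
for x,y in((-60,20),(-60,-20),(60,20),(60,-20),(-44,0),(-44,2),(-20,0),(0,0)):
    u,v=proj("side",W+x*e+y*f);print(x,y,round(u,1),round(v,1));cv2.circle(c,(int((u-295+.5)*10),int((v-195+.5)*10)),4,(255,0,0),-1)
cv2.imwrite("pics/c5.png",c[:,:,::-1])
E
```

```text
time: 6.05
tool_pos: [551.5, -115.1, 71.5]
tcp_rot: [180.0, 0.0, 161.9]
ft_force: [-0.1, -0.1, -1.6]
finger_gap: 21.7
grip_force: 40.8
[ 551.99028901 -115.29180828   72.20900917] [ 0.78021764 -0.28995646 -1.61039212]
-60 20 327.1 242.6
-60 -20 340.5 238.6
60 20 304.3 219.8
60 -20 316.9 216.4
-44 0 330.5 237.4
-44 2 329.9 237.6
-20 0 325.7 232.7
0 0 321.7 228.9
```

View pics/c5.png

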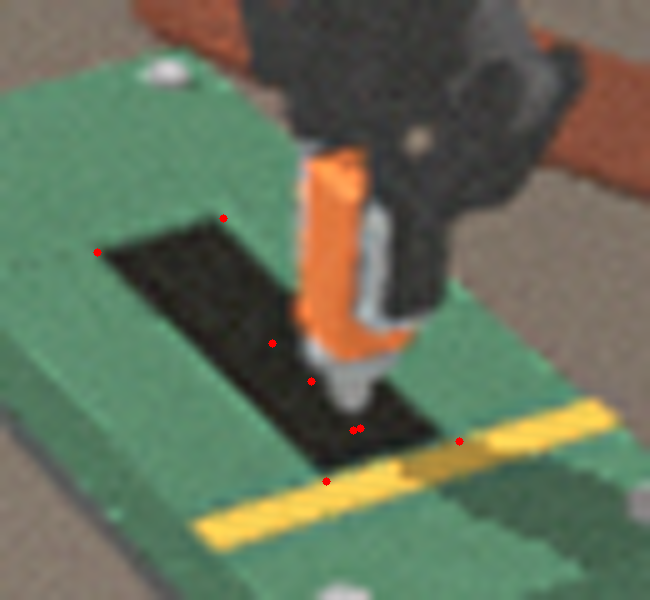

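The nose is at crop (350,410), about 8–10 mm above the plate, near jig x −45 and y +1.5. I correct by −1.5 mm in y and lower slowly to contact.

```bash
python3 -m handwheel '[[-0.0015,0.001,0.003,0],[0,0,0.002,0],[0,0,0.001,0],[0,0,0,0],[0,0,0,0]]'; for i in 1; do python3 -m handwheel '[[0,0,0.0005,0],[0,0,0.0005,0],[0,0,0,0],[0,0,0,0]]'; done; python3 -m handwheel '[[0,0,0.0005,0],[0,0,0.0005,0],[0,0,0,0],[0,0,0,0]]'
```

```text
time: 6.6
tool_pos: [553.0, -114.7, 65.3]
tcp_rot: [-180.0, 0.0, 161.9]
ft_force: [-0.1, 0.1, -2.2]
finger_gap: 21.5
grip_force: 40.8
time: 7.0
tool_pos: [553.0, -114.7, 64.3]
tcp_rot: [-180.0, -0.0, 161.9]
ft_force: [0.4, 0.4, -1.6]
finger_gap: 21.6
grip_force: 40.8
time: 7.4
tool_pos: [553.2, -114.7, 63.5]
tcp_rot: [180.0, 0.0, 161.9]
ft_force: [-1.4, 0.6, 1.6]
finger_gap: 21.3
grip_force: 40.9
```

```bash
python3 -m handwheel '[[0,0,0.0003,0],[0,0,0,0]]'; python3 -m handwheel '[[0,0,0,0],[0,0,0,0]]'
```

```text
time: 7.6
tool_pos: [553.2, -114.7, 63.1]
tcp_rot: [-180.0, 0.0, 161.9]
ft_force: [-1.3, -0.6, 0.7]
finger_gap: 21.5
grip_force: 40.9
time: 7.8
tool_pos: [553.1, -114.7, 63.1]
tcp_rot: [-180.0, 0.0, 161.9]
ft_force: [-0.9, 0.4, 1.2]
finger_gap: 21.7
grip_force: 40.9
```

Contact shows as about 2.7 N. I add a little preload and slide to x ≈ −22, where there is no hole.

```bash
python3 -m handwheel '[[0,0,0.0005,0],[0,0.001,0,0],[0,0.001,0,0],[0,0.002,0,0],[0,0.002,0,0],[0,0.002,0,0],[0,0.001,0,0],[0,0,0,0]]'; python3 -m handwheel '[[0,0.001,0,0],[0,0.002,0,0],[0,0.002,0,0],[0,0.002,0,0],[0,0.002,0,0],[0,0.001,0,0],[0,0,0,0]]'
```

```text
time: 8.6
tool_pos: [556.0, -105.8, 62.5]
tcp_rot: [180.0, 0.0, 161.9]
ft_force: [-0.3, -0.0, 2.3]
finger_gap: 22.1
grip_force: 41.1
time: 9.3
tool_pos: [559.0, -96.3, 62.5]
tcp_rot: [180.0, -0.0, 161.9]
ft_force: [0.2, -0.2, 1.3]
finger_gap: 21.8
grip_force: 41.1
```

```bash
f='time|pos|ft_'; python3 -m handwheel '[[0,0.001,0,0],[0,0.001,0,0],[0,0,0,0]]'|egrep $f; python3 -m handwheel '[[0,0.001,0,0],[0,0.001,0,0],[0,0,0,0]]'|egrep $f; python3 -m handwheel '[[0,0.001,0,0],[0,0.001,0,0],[0,0,0,0]]'|egrep $f
```

```text
time: 9.6
tool_pos: [559.6, -94.6, 62.5]
ft_force: [0.1, -1.0, 1.3]
time: 9.9
tool_pos: [560.2, -92.7, 62.5]
ft_force: [-1.0, -1.8, 1.7]
time: 10.2
tool_pos: [560.9, -90.8, 62.5]
ft_force: [-0.5, -1.0, 1.9]
```

```bash
f='time|pos|ft_'; python3 -m handwheel '[[0,0.001,0,0],[0,0.001,0,0],[0,0,0,0]]'|egrep $f; python3 -m handwheel '[[0,0.001,0,0],[0,0.001,0,0],[0,0,0,0]]'|egrep $f
```

```text
time: 10.5
tool_pos: [561.5, -88.8, 62.5]
ft_force: [0.1, -0.8, 1.7]
time: 10.8
tool_pos: [562.1, -86.9, 62.5]
ft_force: [-0.1, -0.8, 0.9]
```

```bash
f='pos|ft_'; python3 -m handwheel '[[0,0.001,0,0],[0,0.001,0,0],[0,0,0,0]]'|egrep $f; python3 -m handwheel '[[0,0.001,0,0],[0,0.001,0,0],[0,0,0,0]]'|egrep $f; python3 -m handwheel '[[0,0.001,0,0],[0,0.001,0,0],[0,0,0,0]]'|egrep $f
```

```text
tool_pos: [562.4, -84.8, 62.1]
ft_force: [0.3, -0.1, -1.4]
tool_pos: [563.3, -83.1, 62.4]
ft_force: [-0.4, 0.2, -1.9]
tool_pos: [564.0, -81.3, 62.5]
ft_force: [1.0, -0.6, -0.6]
```

The tip dropped between the last two readings; force fell to about −1.6. It is touching the far rim again, so I back off about 2 mm and probe y at this depth.

```bash
f='pos|ft_'; python3 -m handwheel '[[0,-0.001,0,0],[0,-0.001,0,0],[0,0,0,0]]'|egrep $f; python3 -m handwheel '[[0.001,0,0,0],[0.001,0,0,0],[0,0,0,0]]'|egrep $f
```

```text
tool_pos: [563.3, -83.5, 62.5]
ft_force: [0.6, 0.5, -1.5]
tool_pos: [561.2, -82.6, 62.5]
ft_force: [-0.1, -0.3, -0.8]
```

```bash
f='pos|ft_'; python3 -m handwheel '[[0,0,0,0]]'|egrep $f; python3 -m handwheel '[[-0.001,0,0,0],[-0.001,0,0,0],[-0.001,0,0,0],[0,0,0,0]]'|egrep $f;python3 -m handwheel '[[-0.001,0,0,0],[0,0,0,0]]'|egrep $f;python3 -m handwheel '[[-0.001,0,0,0],[0,0,0,0]]'|egrep $f
```

```text
tool_pos: [561.4, -82.7, 62.5]
ft_force: [0.0, 0.4, -1.4]
tool_pos: [564.5, -83.7, 62.5]
ft_force: [-0.2, 0.6, -2.2]
tool_pos: [565.3, -84.0, 62.5]
ft_force: [0.2, -1.1, -2.0]
tool_pos: [565.8, -84.1, 62.3]
ft_force: [-1.5, 1.3, -1.4]
```

```bash
f='pos|ft_'; python3 -m handwheel '[[0.001,0,0,0],[0.0015,0,0,0],[0,0,0,0]]'|egrep $f; python3 -m handwheel '[[0,0,0.001,0],[0,0,0.001,0],[0,0,0,0]]'|egrep $f; python3 -m handwheel '[[0,0,0.0005,0],[0,0,0.0005,0],[0,0,0,0]]'|egrep $f;python3 -m handwheel '[[0,0,0,0],[0,0,0,0]]'|egrep $f
```

```text
tool_pos: [563.8, -83.5, 62.5]
ft_force: [-0.0, -0.1, -1.4]
tool_pos: [563.7, -83.4, 60.3]
ft_force: [-0.6, -0.5, -1.1]
tool_pos: [563.9, -83.5, 59.6]
ft_force: [-0.3, 0.1, 1.3]
tool_pos: [563.9, -83.5, 59.6]
ft_force: [-1.0, 1.3, 0.7]
```

```bash
f='pos|ft_'; python3 -m handwheel '[[0,0,-0.001,0],[0.0007,0.0007,0,0],[0,0,0,0]]'|egrep $f; python3 -m handwheel '[[0,0,0.0005,0],[0,0,0.0005,0],[0,0,0,0]]'|egrep $f;python3 -m handwheel '[[0,0,0,0],[0,0,0,0]]'|egrep $f
```

```text
tool_pos: [563.2, -82.5, 60.3]
ft_force: [-0.5, 0.3, -1.4]
tool_pos: [563.2, -82.6, 59.3]
ft_force: [0.1, 0.8, -1.0]
tool_pos: [563.4, -82.6, 59.5]
ft_force: [-0.2, -0.4, -1.8]
```

Free now at the same depth. I go on down in small steps.

```bash
f='pos|ft_'; python3 -m handwheel '[[0,0,0.0005,0],[0,0,0.0005,0],[0,0,0,0]]'|egrep $f; python3 -m handwheel '[[0,0,0,0],[0,0,0,0]]'|egrep $f; python3 -m handwheel '[[0,0,0.0005,0],[0,0,0.0005,0],[0,0,0,0]]'|egrep $f;python3 -m handwheel '[[0,0,0,0],[0,0,0,0]]'|egrep $f
```

```text
tool_pos: [563.3, -82.6, 58.4]
ft_force: [0.4, -0.2, -2.0]
tool_pos: [563.4, -82.6, 58.5]
ft_force: [0.6, 0.3, -2.4]
tool_pos: [563.3, -82.6, 57.4]
ft_force: [-0.2, 0.2, -1.4]
tool_pos: [563.4, -82.6, 57.5]
ft_force: [0.2, -0.3, -1.2]
```

```bash
f='pos|ft_'; python3 -m handwheel '[[0,0,0.001,0],[0,0,0.001,0],[0,0,0,0]]'|egrep $f; python3 -m handwheel '[[0,0,0.001,0],[0,0,0.001,0],[0,0,0,0]]'|egrep $f; python3 -m handwheel '[[0,0,0.001,0],[0,0,0.001,0],[0,0,0,0]]'|egrep $f;python3 -m handwheel '[[0,0,0.001,0],[0,0,0.0005,0],[0,0,0,0],[0,0,0,0]]'|egrep $f
```

```text
tool_pos: [563.2, -82.5, 55.2]
ft_force: [0.1, 0.2, -2.1]
tool_pos: [563.2, -82.6, 53.3]
ft_force: [0.1, 0.5, -1.4]
tool_pos: [563.2, -82.6, 51.3]
ft_force: [-0.3, 0.6, -1.6]
tool_pos: [563.3, -82.6, 50.0]
ft_force: [0.2, -0.5, -0.8]
```

```bash
f='pos|ft_'; python3 -m handwheel '[[0,0,0.0005,0],[0,0,0.0005,0],[0,0,0,0]]'|egrep $f; python3 -m handwheel '[[0,0,0.0005,0],[0,0,0,0]]'|egrep $f; python3 -m handwheel '[[0,0,0.0005,0],[0,0,0,0]]'|egrep $f
```

```text
tool_pos: [563.3, -82.6, 48.9]
ft_force: [-0.5, -0.3, -1.6]
tool_pos: [563.3, -82.6, 48.4]
ft_force: [-0.1, -0.6, -0.5]
tool_pos: [563.3, -82.6, 47.9]
ft_force: [0.2, -0.4, -1.4]
```

```bash
f='pos|ft_'; python3 -m handwheel '[[0,0,0.0005,0],[0,0,0,0],[0,0,0,0]]'|egrep $f; python3 -m handwheel '[[0,0,0.0005,0],[0,0,0,0],[0,0,0,0]]'|egrep $f
```

```text
tool_pos: [563.4, -82.6, 47.8]
ft_force: [-2.4, -0.9, 3.1]
tool_pos: [563.5, -82.6, 47.8]
ft_force: [-4.5, 0.1, 8.0]
```

The collar is on the plate at TCP 47.8, with the force rising steeply. I ease the press, then open.

```bash
python3 -m handwheel '[[0,0,-0.0005,0],[0,0,0,0]]'; python3 -m handwheel '[[0,0,0,0],[0,0,0,0],[0,0,0,0],[0,0,0,0],[0,0,0,0]]' 0.045; python3 -m handwheel '[[0,0,-0.005,0],[0,0,-0.01,0],[0,0,-0.02,0],[0,0,-0.03,0],[0,0,-0.04,0],[0,0,-0.03,0],[0,0,0,0]]'
python3 - <<'E'
from h import *
A=r.snapshot("side")
cv2.imwrite("pics/c6.png",cv2.resize(A[195:255,295:360],None,fx=10,fy=10,interpolation=cv2.INTER_CUBIC)[:,:,::-1])
E
```

```text
time: 18.9
tool_pos: [563.5, -82.6, 47.8]
tcp_rot: [-180.0, 0.0, 161.9]
ft_force: [-2.8, 0.7, 4.3]
finger_gap: 21.5
grip_force: 41.5
time: 19.4
tool_pos: [563.3, -82.6, 47.4]
tcp_rot: [-180.0, -0.0, 161.9]
ft_force: [-0.9, 0.1, 0.3]
finger_gap: 44.8
grip_force: 0.0
time: 20.1
tool_pos: [566.8, -83.4, 189.9]
tcp_rot: [180.0, 0.6, 161.9]
ft_force: [0.6, -0.4, 1.1]
finger_gap: 44.8
grip_force: 0.0
```

View pics/c6.png

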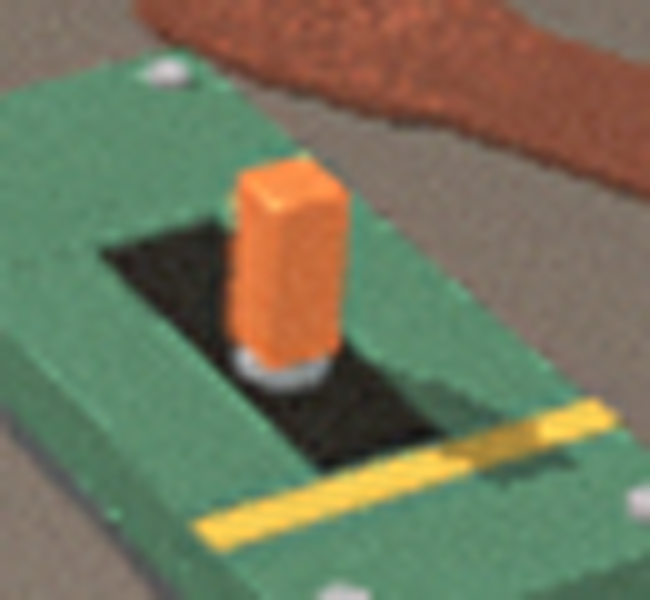

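The pin stands upright with its collar flat on the plate, at crop (283,370), and the gripper is clear.

```bash
python3 -m handwheel '[[0,0,0,0],[0,0,0,0],[0,0,0,0]]' | head -2; python3 -c "
from bench import r
print(r.hand_in())"
```

```text
time: 20.45
tool_pos: [562.4, -82.4, 180.9]
the job is handed in; nothing more can be done
None
```

The spring locating pin is pushed home in the plate's hole, upright with its collar flat on the plate and released; the job was handed in at about 20.5 s of the 72 s, and no result came back.

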